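Gauge the depth stop of a taper-shank tool holder and lock the probe

TASK

Gauge how deep the stop sits in the tool holder with the open bore: take that holder out of the wooden rack, leave the solid arbor beside it where it is, and stand the holder by its taper fully home in the socket of the depth gauge stand. Then swing the gauge's arm over it against the arm's stop, lower the probe into the bore until it touches the stop at the bottom, and lock the probe at that height by pressing the lock lever all the way down. Do not knock over the glue bottle or push the steel cup away.

Things in the scene. Friction and masses are not known exactly. Their poses are not given: they have to be found in the camera images.
- holder_center (a point): Steel tool holder to be gauged, 102 mm high, 0.35-0.6 kg; of the two in the rack, the one with an open bore (24 mm) in its top. Taper shank 42 mm long (22 mm wide at its end, 40 mm under the flange); flange 54 mm wide, 12 mm thick; round head 42 mm wide, 48 mm high, to grip. Point on the axis half-way up the head: 24 mm below its rim, 24 mm above the flange, 78 mm above the shank's end; z = axis
- stop_face (a point): Top of the brass stop inside the holder's bore, on its axis: 14 to 40 mm below the rim, different every time; it is tight and does not give when touched. z = the holder's axis, up
- arbor_center (a point): Solid stub arbor in the rack's other place, to be left there: same shank and flange as the holder, but above the flange a narrow spindle (18 mm) with a washer 30 mm wide and a six-sided nut; no bore. Point on its axis, 24 mm above the flange
- rack_top (a point): Centre of the top of the fixed wooden rack, 80 x 170 mm, 60 mm high. Its two places are 45 mm holes 40 mm to either side along its y axis (the long way); a shank hangs in each, the flange resting on the top: lift straight up 45 mm or more. The two stand 80 mm apart: put the fingers across the rack (along its x axis), not between them
- socket_mouth (a point): Centre of the rim of the upright taper socket (steel boss 64 mm wide) of the fixed gauge stand, 68 mm above the worktop; grey base 200 x 110 x 18 mm. It fits the holder's taper: fully home, the middle of the holder's head is 39 mm and its rim 63 mm above this point, the flange 3 mm above the socket's rim. The column, 26 mm thick, 208 mm high, stands 115 mm from here along this point's +x axis
- column_axis (a point): Point on the axis of the stand's column, 165 mm above the worktop, about which the gauge arm swings, carrying the probe on a circle of radius 115 mm. Its -x axis points to the socket
- swing_arm (a joint): Angle (rad) of the gauge arm about the column: 0 = against its stop, probe exactly over the socket; grows up to 1.9 as the arm swings away clockwise seen from above (from the column's -x axis toward its +y axis). Starts at 1.25 to 1.75. Stiff: takes 3 N at the probe, stays where left. Level grey bar, underside 148 mm, top 182 mm above the worktop
- probe_knob (a point): Middle of the round dark knob, 22 mm wide, 26 mm high, on top of the upright probe rod; held to swing the arm and to raise or lower the probe. 263 mm above the worktop when fully raised. Take it with the fingers across the arm: the lock lever points outward along the arm
- probe_tip (a point): Lower end of the probe rod (9 mm thick, graduated), 119 mm straight below the middle of the knob. Fully raised it is 144 mm above the worktop, 13 mm higher than the rim of the seated holder; it starts 4 to 36 mm lower, so raise it before the arm is swung over the holder
- probe (a joint): How far the probe is lowered, in m: 0 = fully raised, 0.056 = lowest. It stays where it is left; sliding it takes about 3 N while unlocked; locked, it resists 12 N
- lock_lever (a joint): Angle (rad) of the lock lever: about 0 = open, pointing outward along the arm and 42 degrees up; 0.82 = pressed fully down, about level, which clamps the probe. Takes 2 to 4 N down on its ball; stays where left
- lever_pivot (a point): Pivot of the lock lever (an 8 mm steel rod), on the arm, 23 mm outward of the probe's axis (away from the column), 188 mm above the worktop
- lever_ball (a point): Centre of the black ball (16 mm) on the end of the lock lever, 75 mm from the pivot; 238 mm above the worktop with the lever open, 181 mm with it fully down
- glue_bottle: White glue bottle with a long nozzle, 32 mm wide, 106 mm high, standing between rack and stand near the front edge; origin at the centre of its underside
- steel_cup: Spun steel cup on a foot, 85 mm wide, 48 mm high, standing between rack and stand; origin at the centre of its underside
Things that resemble listed ones, but are neither listed nor needed, are in the scene too. Leave any purple or red look-alike of the part that bears holder_center alone.

How it is judged:
By the outcome, as a careful person would: the job done as asked, in the order asked, and still so for the second after the job is handed in, with the robot touching nothing.
It also fails if it takes over 58 s, if anything falls off the work surface, if the arm or the gripper's body presses on something with over 40 N, if the wrist force passes 120 N, or if a joint passes its speed limit or range.

ROBOT

A 6-joint arm with a two-finger parallel gripper is mounted at the origin on a cart in front of the work surface, level with it; the furniture and walls round the work are solid. World frame = base frame: x ahead of the robot, y to its left, z up, the work surface at z = 0. Lengths are in m, angles in degrees, forces in N, time in s.
With the tool pointing down it reaches from about 0.25 to 0.725 m from the base axis. Payload 9.7 kg.
Tool frame: the origin (TCP) lies midway between the tips of the shut fingers; the grasp point (between the pads) lies bot.grasp_offset behind it (bot.grasp_offset is the distance from the TCP to the grasp point, in m); x points along the fingers, y is the direction in which the jaws open and shut, and the axes are right-handed (so a half turn about x gives the same grasp; the last joint's range is limited). The gripper opens to 85 mm and grips with 20 to 120 N. Pads are 22 mm wide; open, the fingers measure 114 mm over their backs; the gripper's body (76 mm by 85 mm) begins 54 mm behind the grasp point. The pads swing forward as they close: fully open they stand 13 mm farther back than shut.
Start: joints at [-74.714, 4.979, 10.078, 95.1, 0, 90], TCP at [0.145, -0.531, 0.231] pointing down, gripper open.
Joint ranges: [-179.16, 179.16], [-48.56, 103.87], [-65.8, 70.77], [-126.05, 130.52], [-82.76, 87.17], [-180, 180]. Speed limits (degrees/s): [127.2, 127.2, 147.25, 180, 180, 180].

INTERFACE

Orientations are given as [roll, pitch, yaw] about the fixed x, y, z axes, in that order (R = Rz(yaw) Ry(pitch) Rx(roll)).
In Python, from workcell import status, camera, bot gives the robot as it stands.
- The arm moves only by the shell command python3 -m jog 'ROWS' [OPENING] [FORCE]. ROWS is text: rows parted by semicolons, each of 4 numbers parted by spaces: the shift along the tool's x, y, z in mm, then the turn about the tool's x in degrees. A call has exactly 8 rows; each row is the pose to reach, as a shift and turn from the pose commanded when the call began, along the tool's axes at that moment; what a row does not reach only later rows make up. A row lasts 1/8 s, in which the tool goes at most 62.5 mm and 10.7 degrees, less where a joint would pass 70% of its speed; a pose out of reach is approached as far as the arm can. A call with a gripper value outside its range is refused whole. OPENING is the opening, from 0 (shut) to 1 (fully open), set as the call begins (- or left out, the last holds). The fingers move at their own pace and stop on an object; FORCE is the grip in N (left out, the last holds). Time passes only in rows, so rows that repeat a pose let the fingers close, or fill a call up. It gives the time, the measured TCP pose, the force and the opening at its end, in the units of the state.
- status.get_obs(): the state, without advancing time (a new reading comes with each control period).
- camera(name): name is "side" or "top" or "wrist"; returns a dict with "color" (420x560x3 uint8, red, green, blue), "vfov" (degrees; the focal length in pixels is half the picture's height over the tangent of half this angle, whatever the lens; pixels are square), "cx", "cy" (the principal point, pixels), "rvec" (rotation vector, rad) and "tvec" (3), from world to camera coordinates, as OpenCV has them. Camera axes: x right, y down, z forward; pixel columns grow to the right and rows downward; lengths in m; the calibration is good to about 2 mm. A picture is of the moment at which its call begins. There is no depth.
- bot.job_done(): hands the job in, once; it reports no verdict.
The state is a dict: "time": time; "q": joint angles; "qd": joint speeds; "joint_efforts": joint torques, N m; "ee_pos": TCP position; "tcp_rot": TCP orientation; "wrist_force": force on the tool from outside, world axes, zero at the start; "torque": the same for the moment, N m; "opening": finger opening in m.
Only numpy, scipy, OpenCV 4.12 (cv2) and the standard library are available. Lean on these libraries where they do the work, as an engineer would, in place of code of your own. Each camera call takes 0.05 s, during which the arm holds its last target. There are 200 camera calls.

## Working session

There is one attempt and no reset: what is moved stays moved. The work goes in short steps, Python scripts to look and compute and a shell command to move; the robot and the scene stay as the last step left them, time stands still between calls to the robot, and variables do not carry over. Pictures are saved under pics/ and viewed, about 8 in all and at most 12, crops included, and the job is handed in when it is done.

```bash
ls; mkdir -p pics; cat > h.py <<'E'
import numpy as np, cv2
from workcell import status, camera, bot
def cam(n, save=None):
    c=camera(n); im=c["color"][:,:,::-1].copy()
    if save: cv2.imwrite("pics/"+save,im)
    f=im.shape[0]/2/np.tan(np.radians(c["vfov"])/2)
    c["K"]=np.array([[f,0,c["cx"]],[0,f,c["cy"]],[0,0,1.]])
    c["R"]=cv2.Rodrigues(np.array(c["rvec"],float))[0]; c["t"]=np.array(c["tvec"],float).ravel(); c["bgr"]=im
    return c
def ray(c,u,v):
    d=c["R"].T@np.linalg.inv(c["K"])@np.array([u,v,1.]); return -c["R"].T@c["t"], d/np.linalg.norm(d)
def onz(c,u,v,z):
    o,d=ray(c,u,v); return o+d*(z-o[2])/d[2]
def proj(c,p):
    q=c["K"]@(c["R"]@np.asarray(p,float)+c["t"]); return q[:2]/q[2]
def tri(c1,p1,c2,p2):
    A=[];b=[]
    for c,p in((c1,p1),(c2,p2)):
        o,d=ray(c,*p); M=np.eye(3)-np.outer(d,d); A.append(M); b.append(M@o)
    x=np.linalg.lstsq(np.vstack(A),np.hstack(b),rcond=None)[0]; return x
def toolR():
    from scipy.spatial.transform import Rotation as Ro
    return Ro.from_euler("xyz",status.get_obs()["tcp_rot"],degrees=True).as_matrix()
E
python3 - <<'E'
from h import *
import pickle
d={}
for n in("top","side"):
    c=cam(n,n+"0.png"); d[n]=c; print(n,c["vfov"],c["cx"],c["cy"],-c["R"].T@c["t"],c.keys())
pickle.dump(d,open("v0.pkl","wb"))
print(bot.grasp_offset,status.get_obs())
E
```

```text
pics
top 47.3732107698627 282.6071738662346 212.6133768046549 [0.39952083 0.02973534 1.27847739] dict_keys(['color', 'vfov', 'cx', 'cy', 'rvec', 'tvec', 'K', 'R', 't', 'bgr'])
side 55.495412031554444 276.53855126724955 207.2089930313407 [0.48484408 0.80789791 0.63791495] dict_keys(['color', 'vfov', 'cx', 'cy', 'rvec', 'tvec', 'K', 'R', 't', 'bgr'])
0.0187 {'time': 0.1, 'q': array([-7.47138719e+01,  5.00811495e+00,  1.00398114e+01,  9.51013056e+01,
       -5.48206886e-04,  9.00006896e+01]), 'qd': array([-0.00730836, -0.15271234,  0.1784494 , -0.07357535, -0.00988763,
       -0.00528655]), 'joint_efforts': array([-9.00413670e-04, -5.21558583e+01,  4.65656519e+01,  1.60427060e-02,
       -1.37310758e-05,  2.37042156e-05]), 'ee_pos': array([ 0.14494277, -0.53033632,  0.23065971]), 'tcp_rot': array([-89.54808696,  89.9303887 , 105.73735192]), 'wrist_force': array([-0.11837783, -0.34786803, -0.46657653]), 'torque': array([-0.01174846,  0.03011543,  0.01176107]), 'opening': 0.08535622859032177}
```

View pics/top0.png

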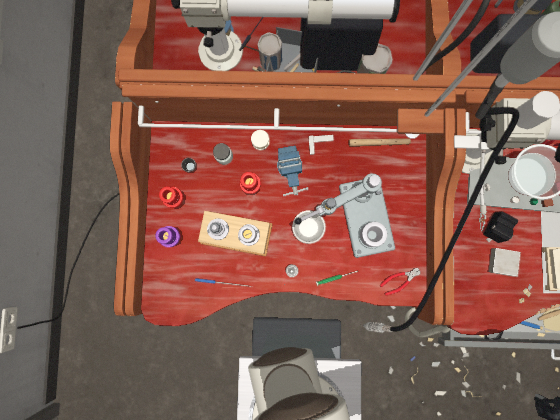

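View pics/side0.png

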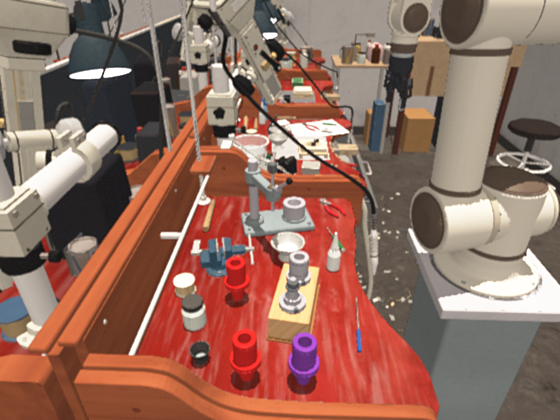

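```bash
python3 - <<'E'
import cv2,numpy as np
a=cv2.imread("pics/top0.png")[165:275,190:400]; b=cv2.imread("pics/side0.png")[150:345,190:350]
a=cv2.resize(a,None,fx=3.8,fy=3.8,interpolation=cv2.INTER_CUBIC)[:, :798]
cv2.imwrite("pics/ca.png",a)
cv2.imwrite("pics/cb.png",cv2.resize(b,None,fx=3,fy=3,interpolation=cv2.INTER_CUBIC))
E
```

```text
(no output)
```

View pics/ca.png

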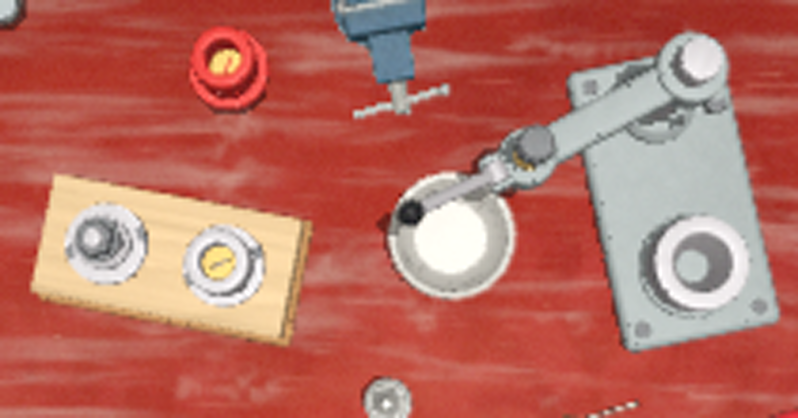

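View pics/cb.png

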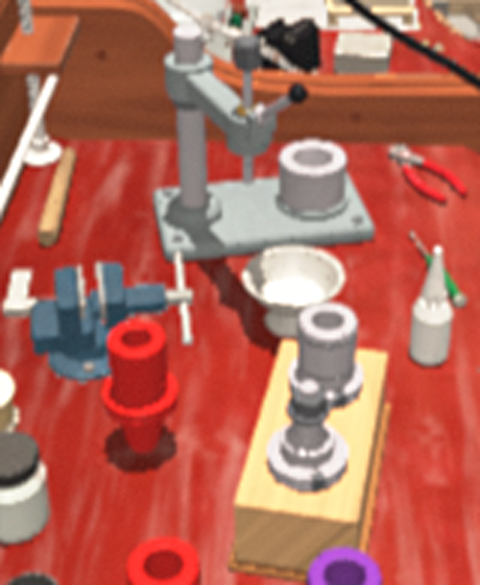

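```bash
python3 - <<'E'
from h import *
import pickle
d=pickle.load(open("v0.pkl","rb")); T=d["top"];S=d["side"]
ca=lambda u,v:(190+(u+.5)/3.8-.5,165+(v+.5)/3.8-.5)
cb=lambda u,v:(190+(u+.5)/3-.5,150+(v+.5)/3-.5)
for n,u,v,z in [("rackA",53,173,.06),("B",313,222,.06),("C",290,345,.06),("D",32,291,.06),("holder rim",218,260,.12),("holder flange",223,264,.07),("arbor flange",107,243,.07),
 ("socket",702,262,.068),("column top",696,61,.208),("knobtop",536,142,.26),("knobtop-",536,142,.24),("ball",410,212,.238),("cup rim",451,236,.048),("glue",387,400,.08)]:
    print(n,onz(T,*ca(u,v),z).round(4))
for n,a,b in [("holder rim",(218,260),(327,322)),("socket",(702,262),(313,158)),("column",(696,61),(188,32)),("ball",(410,212),(297,94)),("knobtop",(535,140),(246,44))]:
    print("tri",n,tri(T,ca(*a),S,cb(*b)).round(4))
E
```

```text
rackA [0.5258 0.2575 0.06  ]
B [0.4971 0.0808 0.06  ]
C [0.4144 0.0938 0.06  ]
D [0.4459 0.2682 0.06  ]
holder rim [0.4664 0.1382 0.12  ]
holder flange [0.4667 0.1395 0.07  ]
arbor flange [0.4788 0.2175 0.07  ]
socket [ 0.4764 -0.1786  0.068 ]
column top [ 0.5869 -0.1501  0.208 ]
knobtop [ 0.5295 -0.0519  0.26  ]
knobtop- [ 0.532  -0.0535  0.24  ]
ball [0.49   0.0178 0.238 ]
cup rim [ 0.4909 -0.0125  0.048 ]
glue [0.38   0.0281 0.08  ]
tri holder rim [0.4664 0.1385 0.1172]
tri socket [ 0.4762 -0.1789  0.066 ]
tri column [ 0.5874 -0.1502  0.2074]
tri ball [0.4905 0.0178 0.2344]
tri knobtop [ 0.5324 -0.0528  0.2418]
```

```bash
cat >> h.py <<'E'
def plan(p, ydir=None):
    """tool-frame shift mm to TCP position p; turn about tool x so tool y is along ydir (mod 180)"""
    o=status.get_obs(); R=toolR(); s=R.T@(np.array(p)-o["ee_pos"])*1000
    a=None
    if ydir is not None:
        y=R.T@np.array([*ydir,0.]); a=np.degrees(np.arctan2(y[2],y[1])); a=(a+90)%180-90
    return s.round(1),a
E
python3 - <<'E'
from h import *
print(toolR().round(3)); print(plan([.466,.139,.20],[.987,-.16])); print(plan([.36,0,.23]))
E
```

```text
[[-0.     0.264 -0.965]
 [ 0.001 -0.965 -0.264]
 [-1.    -0.001  0.   ]]
(array([  31.3, -561. , -486.2]), np.float64(-65.50660823706184))
(array([   1.2, -454.9, -347.3]), None)
```

```bash
python3 -m jog '0 -42 -36 -5;4 -84 -72 -10;8 -126 -108 -15;12 -168 -144 -20;16 -210 -180 -28;20 -252 -216 -36;24 -294 -252 -44;28 -336 -288 -50' 1 40; python3 -c "
from h import *
print(plan([.466,.139,.20],[.987,-.16]),status.get_obs()['q'])"
```

```text
time: 1.1
ee_pos: [0.3345, -0.1288, 0.2031]
tcp_rot: [90.8, 90.0, -23.7]
wrist_force: [1.2, -0.9, -0.6]
opening: 0.0856
(array([   3.1,    8.5, -298.2]), np.float64(-15.296546771697095)) [-2.10578578e+01 -2.16890960e+01 -1.65955455e+01  9.50691888e+01
 -1.12472737e-03  9.34466566e+01]
```

```bash
python3 -m jog '0 1 -45 -3;1 2 -90 -6;1 3 -135 -9;2 5 -180 -12;3 6 -225 -15;3 8 -270 -15.3;3 8.5 -298 -15.3;3 8.5 -298 -15.3'; python3 - <<'E'
from h import *
c=cam("wrist","w1.png"); print(status.get_obs()["ee_pos"],status.get_obs()["tcp_rot"],-c["R"].T@c["t"])
print(plan([.466,.139,.20],[.987,-.16]), proj(c,[.466,.139,.12]),proj(c,[.466,.139,.072]))
E
```

```text
time: 2.1
ee_pos: [0.4667, 0.1379, 0.1994]
tcp_rot: [-67.4, 89.9, -166.7]
wrist_force: [0.2, -0.4, -0.9]
opening: 0.0854
[0.46628355 0.13701775 0.19963468] [ -58.67649326   89.90887227 -158.00674567] [0.48073378 0.21605039 0.34188869]
(array([-0.4, -0.6, -1.9]), np.float64(-0.12225124446277391)) [279.8902349  213.81015412] [280.40316875 194.24694447]
```

View pics/w1.png

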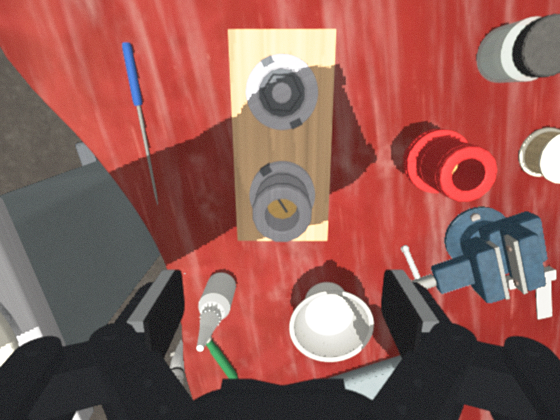

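```bash
python3 - <<'E'
from h import *
c=cam("wrist")
print(onz(c,283,210.5,.12),onz(c,281.5,197,.072)); p=onz(c,283,210.5,.12)
print(onz(c,229,29,.06),onz(c,235,240,.06),onz(c,336,29,.06),onz(c,329,240,.06),status.get_obs()["ee_pos"])
p[2]=.082; print(plan(p,[.987,-.16]))
E
```

```text
[0.46812519 0.13997912 0.12      ] [0.46614603 0.13549744 0.072     ]
[0.4483018  0.26623946 0.06      ] [0.41797172 0.09910955 0.06      ] [0.52641642 0.253394   0.06      ] [0.50085633 0.08555669 0.06      ] [0.46617265 0.13642578 0.19990833]
(array([117.9,   1.5,  -3.9]), np.float64(-0.177129508856666))
```

```bash
python3 -m jog '30 1 -2 0;60 1 -2 0;85 1 -2 0;105 1 -2 0;118 1 -2 0;118 1 -2 0;118 1 -2 0;118 1 -2 0' 1 60; python3 -m jog '0 0 0 0;0 0 0 0;0 0 0 0;0 0 0 0;0 0 0 0;0 0 0 0;0 0 0 0;0 0 0 0' 0 60
```

```text
time: 3.2
ee_pos: [0.4683, 0.1385, 0.0831]
tcp_rot: [116.1, 89.9, 16.7]
wrist_force: [0.1, 0.0, 0.0]
opening: 0.0857
time: 4.2
ee_pos: [0.4678, 0.1386, 0.0828]
tcp_rot: [147.7, 90.0, 48.3]
wrist_force: [-3.3, 0.2, 5.0]
opening: 0.04
```

```bash
python3 -m jog '-25 0 0 0;-60 0 0 0;-95 0 0 0;-130 0 0 0;-133 -28 28 0;-133 -57 56 0;-133 -86 83 0;-133 -82 115 0' 0 60; python3 -c "
from h import *
print(toolR().round(3),plan([.37,-.08,.215]),plan([.476,-.179,.215]),plan([.476,-.179,.16]))"
```

```text
time: 5.2
ee_pos: [0.3664, 0.0381, 0.2151]
tcp_rot: [-98.3, 90.0, 162.4]
wrist_force: [1.7, -0.4, -4.5]
opening: 0.0403
[[-0.     0.987 -0.162]
 [ 0.    -0.162 -0.987]
 [-1.    -0.    -0.   ]] (array([1.00e-01, 2.27e+01, 1.16e+02]), None) (array([  0. , 143.3, 196.5]), None) (array([ 55. , 143.3, 196.5]), None)
```

```bash
python3 -m jog '0 8 40 0;0 15 80 0;0 25 118 0;0 60 145 0;0 100 170 0;0 130 188 0;10 143 196 0;20 143 196 0' ; python3 - <<'E'
from h import *
import pickle
d={n:cam(n) for n in("top","side","wrist")}; pickle.dump(d,open("v1.pkl","wb"))
print(status.get_obs()["ee_pos"])
a=d["side"]["bgr"][150:270,200:340]; b=d["top"]["bgr"][160:270,300:410]
cv2.imwrite("pics/s2.png",np.hstack([cv2.resize(a,(420,360),interpolation=cv2.INTER_CUBIC),cv2.resize(b,(360,360),interpolation=cv2.INTER_CUBIC)]))
cv2.imwrite("pics/w2.png",d["wrist"]["bgr"])
c=d["wrist"];print(proj(c,[.476,-.179,.068]))
E
```

```text
time: 6.2
ee_pos: [0.477, -0.1784, 0.1936]
tcp_rot: [-102.6, 89.9, 157.9]
wrist_force: [-0.3, 0.2, -5.4]
opening: 0.0404
[ 0.4760989  -0.17749331  0.19448223]
[282.12042347 197.97009948]
```

View pics/w2.png

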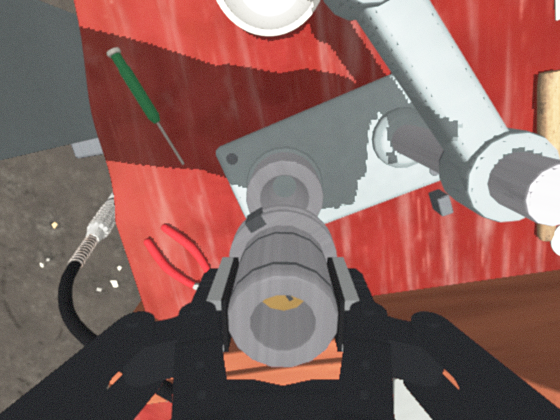

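View pics/s2.png

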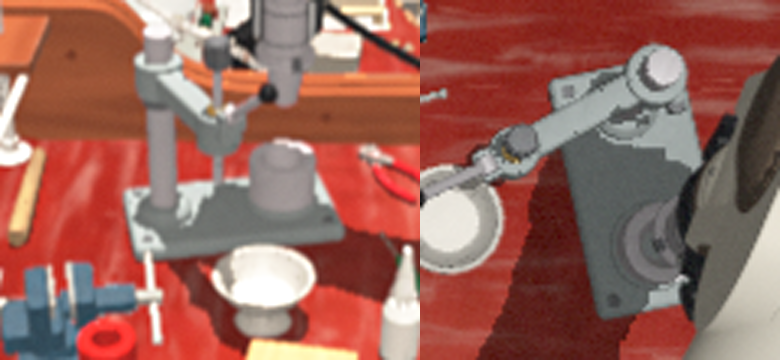

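```bash
python3 - <<'E'
from h import *
import pickle
from scipy.optimize import least_squares
c=pickle.load(open("v1.pkl","rb"))["wrist"]
t=np.linspace(0,2*np.pi,200)
def f(p):
    q=np.array([proj(c,[p[0]+.032*np.cos(a),p[1]+.032*np.sin(a),.068]) for a in t]); return [q[:,0].min()-247,q[:,0].max()-322,q[:,1].min()-148]
r=least_squares(f,[.476,-.179],x_scale=.001,diff_step=1e-3); print(r.x,r.fun, proj(c,[*r.x,.068]))
print(plan([.477,-.178,.1]))
E
```

```text
[ 0.47926568 -0.17094081] [-2.17684354  2.17369668  0.14965225] [284.47998997 187.90327217]
(array([94.5,  1.1,  0.4]), None)
```

```bash
python3 - <<'E'
from h import *
import pickle
d=pickle.load(open("v1.pkl","rb"));c=d["wrist"]
g=cv2.cvtColor(c["bgr"],cv2.COLOR_BGR2GRAY)
print(g[135:215,284]); print(g[185,235:335])
a=cv2.convertScaleAbs(c["bgr"][130:260,220:350],alpha=1.6)
cv2.imwrite("pics/w3.png",cv2.resize(a,(585,585),interpolation=cv2.INTER_CUBIC))
for z in(.018,.068): print(z,[proj(c,[.4765+x,-.1787+y,z]).round() for x,y in((0,0),(.032,0),(-.032,0),(0,.032),(0,-.032))])
E
```

```text
[124 130 123 125 127 127 125 126 135 122 128 117 113 124 133 139 133 132
 128 130 125 127 123 122 130 136 157 162 159 158 157 157 154 156 151 150
 151 151 154 144 129 124 130 134 130 134 130 131 129 127 127 130 126 133
 126 126 130 128 127 125 128 133 131 136 132 134 137 137 132 130 129 139
 152 146 136 133 142 160 161 158]
[238 242 232 150 122 130 150 130 128 129 127 124 124 144 154 159 160 162
 152 162 158 155 158 161 155 153 152 150 147 131 115 116 119 115 116 118
 120 126 128 128 130 129 128 129 129 134 126 128 130 127 129 128 125 128
 127 128 131 123 126 130 128 126 119 123 118 121 115 112 119 128 145 151
 156 155 156 156 157 152 156 153 153 157 150 155 148 147 122 117 123 127
 124 126 125 124 121 126 123 118 122 128]
0.018 [array([283., 182.]), array([316., 177.]), array([250., 188.]), array([277., 149.]), array([288., 214.])]
0.068 [array([283., 198.]), array([322., 191.]), array([244., 204.]), array([276., 159.]), array([289., 233.])]
```

View pics/w3.png

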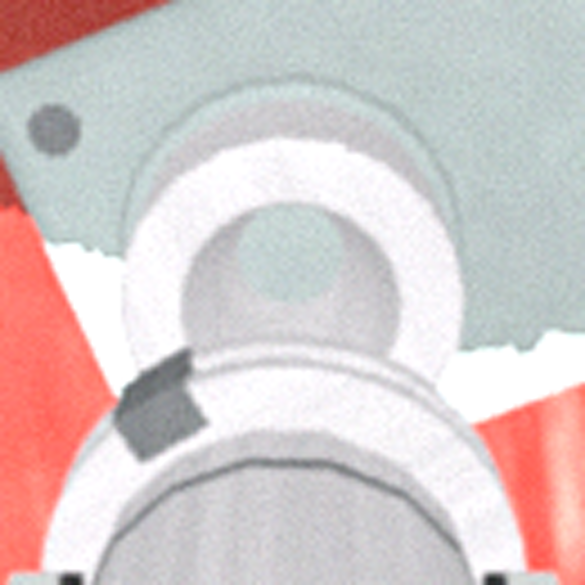

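```bash
python3 -m jog '20 1.5 1 0;40 1.5 1 0;55 1.5 1 0;68 1.5 1 0;78 1.5 1 0;86 1.5 1 0;92 1.5 1 0;97 1.5 1 0' ; python3 -c "
from h import *
o=status.get_obs();print(o['wrist_force'],o['ee_pos'],plan([.4775,-.178,.0938]))"
```

```text
time: 7.35
ee_pos: [0.4778, -0.1795, 0.0983]
tcp_rot: [-87.6, 89.9, 173.0]
wrist_force: [-8.3, 2.4, 4.1]
opening: 0.04
[-8.28720134  2.44451207  4.09412981] [ 0.47780291 -0.17946559  0.09832832] (array([ 4.5, -0.5, -1.4]), None)
```

```bash
python3 -m jog '1 -1.2 -0.3 0;2 -1.2 -0.3 0;3 -1.2 -0.3 0;4 -1.2 -0.3 0;5 -1.2 -0.3 0;6 -1.2 -0.3 0;6 -1.2 -0.3 0;6 -1.2 -0.3 0' 0 30; python3 -c "
from h import *
o=status.get_obs();print(o['wrist_force'],o['ee_pos'],plan([.4775,-.178,.0938]))"
```

```text
time: 8.35
ee_pos: [0.4767, -0.1791, 0.0934]
tcp_rot: [-51.7, 90.0, -151.2]
wrist_force: [-10.4, 2.4, 7.7]
opening: 0.0404
[-10.399767     2.43568837   7.66267735] [ 0.47671262 -0.17907893  0.09338707] (array([-0.4,  0.6, -1.2]), None)
```

```bash
python3 -m jog '0 0 0 0;0 0 0 0;0 0 0 0;0 0 0 0;-15 0 0 0;-50 0 0 0;-100 0 0 0;-150 0 0 0' 1 30; python3 - <<'E'
from h import *
import pickle
d={n:cam(n) for n in("top","side","wrist")}; pickle.dump(d,open("v2.pkl","wb"))
o=status.get_obs();print(o['wrist_force'],o['ee_pos'],o['opening'])
a=d["side"]["bgr"][150:250,220:320]; b=d["wrist"]["bgr"]
cv2.imwrite("pics/s3.png",np.hstack([cv2.resize(a,(400,420),interpolation=cv2.INTER_CUBIC),cv2.resize(b[:,100:500],(400,420))]))
# expected side-view pixels (crop coords x4,x4.2)
c=d["side"]
for z in(.068,.071,.083,.131): q=proj(c,[.4768,-.1787,z]); print(z,q,(q-[220,150])*[4,4.2])
E
```

```text
time: 9.35
ee_pos: [0.4771, -0.179, 0.2449]
tcp_rot: [80.0, 89.9, -19.4]
wrist_force: [0.2, -0.3, -0.5]
opening: 0.0854
[ 0.55448496  0.13018284 -1.05389596] [ 0.47838012 -0.17944725  0.24614407] 0.08509152808266914
0.068 [293.69142343 201.7525348 ] [294.7656937  217.36064614]
0.071 [293.71257287 200.84041937] [294.85029149 213.52976136]
0.083 [293.79774574 197.16715645] [295.19098295 198.10205708]
0.131 [294.14790688 182.06570388] [296.59162752 134.67595631]
```

View pics/s3.png

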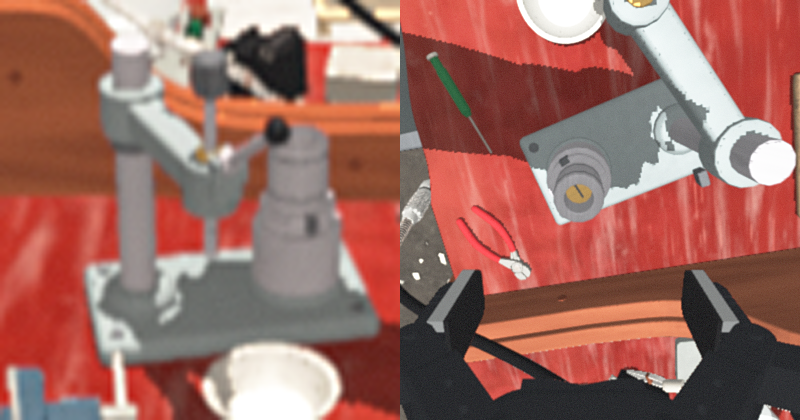

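```bash
python3 -c "
from h import *
print(plan([.531,-.052,.285],[.864,.503]),status.get_obs()['q'].round(1))"
```

```text
(array([ -38.8,   31.3, -134.3]), np.float64(-39.622119881690324)) [-20.6  -0.4   6.2  96.3   0.   78.9]
```

```bash
python3 -m jog '-20 0 -10 -5;-39 5 -35 -12;-39 12 -65 -20;-39 20 -95 -28;-39 28 -120 -35;-39 31.5 -134 -39.6;-39 31.5 -134 -39.6;-39 31.5 -134 -39.6' 1; python3 - <<'E'
from h import *
import pickle
d={n:cam(n) for n in("side","wrist")}; pickle.dump(d,open("v3.pkl","wb"))
print(status.get_obs()["ee_pos"]); c=d["wrist"]; cv2.imwrite("pics/w4.png",c["bgr"])
for p in([.531,-.052,.242],[.531,-.052,.229]): print(proj(c,p))
print(plan([.531,-.052,.21],[.864,.503]))
E
```

```text
time: 10.5
ee_pos: [0.53, -0.0524, 0.2811]
tcp_rot: [-110.1, 90.0, -170.1]
wrist_force: [-0.3, 1.1, 0.7]
opening: 0.0857
[ 0.5300372  -0.05261565  0.28128801]
[283.17016778 237.68726698]
[283.153649   229.19647109]
(array([71.3,  1.2, -0.1]), np.float64(-0.1281342095807645))
```

View pics/w4.png

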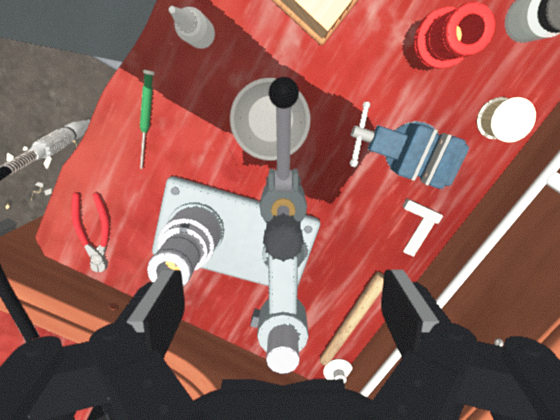

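```bash
python3 -m jog '30 1 0 0;55 1 0 0;71 1 0 0;71 1 0 0;71 1 0 0;71 1 0 0;71 1 0 0;71 1 0 0' 1; python3 -m jog '0 0 0 0;0 0 0 0;0 0 0 0;0 0 0 0;0 0 0 0;-3 0 0 0;-7 0 0 0;-12 0 0 0' 0 40;
```

```text
time: 11.6
ee_pos: [0.5313, -0.0515, 0.2105]
tcp_rot: [57.0, 90.0, -2.8]
wrist_force: [-0.4, -0.3, -0.3]
opening: 0.0857
time: 12.6
ee_pos: [0.5311, -0.0515, 0.2224]
tcp_rot: [-127.8, 90.0, 172.4]
wrist_force: [0.6, -0.1, -4.0]
opening: 0.0209
```

```bash
python3 -m jog '-5 0 0 0;-10 0 0 0;-15 0 0 0;-17 0 0 0;-19 0 0 0;-20 0 0 0;-21 0 0 0;-22 0 0 0'
```

```text
time: 13.6
ee_pos: [0.5305, -0.0517, 0.2404]
tcp_rot: [-121.9, 89.6, 178.3]
wrist_force: [4.7, -2.4, -38.3]
opening: 0.0206
```

```bash
python3 -m jog '3 -12 0.6 -6;3 -27.8 3.4 -14;3 -43.1 8.4 -22;3 -57.5 15.4 -30;3 -70.8 24.4 -38;3 -82.7 35.1 -46;3 -93 47.4 -54;3 -99.6 57.5 -60'; python3 -c "
from h import *
o=status.get_obs();p=o['ee_pos'];R=toolR();print(o,R.round(3));v=p[:2]-[.588,-.150];print(np.hypot(*v),np.degrees(np.arctan2(v[1],v[0]))%360)"
```

```text
time: 14.6
ee_pos: [0.4716, -0.1513, 0.2401]
tcp_rot: [164.9, 89.7, 165.3]
wrist_force: [-9.1, 2.3, -14.7]
opening: 0.0209
{'time': 14.6, 'q': array([-1.77747879e+01, -1.97098587e+00,  3.96451914e+00,  9.62780364e+01,
       -1.81492795e-02, -1.81474441e+01]), 'qd': array([-10.69516846,   3.30093842,   3.24440083,  -0.20130337,
        -0.06438454, -57.44367179]), 'joint_efforts': array([  2.01469906, -51.07136607,  56.77736163,  -3.99026513,
         0.27118932,   1.09832492]), 'ee_pos': array([ 0.47160059, -0.15128031,  0.24011415]), 'tcp_rot': array([164.88554305,  89.65698815, 165.25825345]), 'wrist_force': array([ -9.08352943,   2.28708615, -14.74576206]), 'torque': array([ 0.38175576,  1.79784913, -0.30263756]), 'opening': 0.020874399059569636} [[-0.006 -0.007  1.   ]
 [ 0.002  1.     0.007]
 [-1.     0.002 -0.006]]
0.11640644873016283 180.63018668241804
```

```bash
python3 -m jog '1 -8 0 -4;1 -16 0.6 -8;1 -21.9 1.6 -11;1 -25.9 2.4 -13;1 -27.8 2.9 -14;1 -28.8 3.1 -14.5;1 -29.8 3.4 -15;1 -30.5 3.4 -15'; python3 -c "
from h import *
o=status.get_obs();p=o['ee_pos'];R=toolR();print(o['wrist_force'],p,R.round(3));v=p[:2]-[.588,-.150];print(np.hypot(*v),np.degrees(np.arctan2(v[1],v[0]))%360)"
```

```text
time: 15.6
ee_pos: [0.4748, -0.1804, 0.24]
tcp_rot: [135.4, 89.6, 150.6]
wrist_force: [-14.9, 10.2, -7.0]
opening: 0.0208
[-14.91733711  10.20566342  -6.99168898] [ 0.4748044  -0.18044966  0.23996651] [[-0.006 -0.262  0.965]
 [ 0.003  0.965  0.262]
 [-1.     0.005 -0.005]]
0.11721955716691917 195.0561795881921
```

```bash
python3 -m jog '0 -0.5 -0.7 0;0 -1 -1.5 0;0 -1 -1.5 0;0 -1 -1.5 0;0 -1 -1.5 0;0 -1 -1.5 0;0 -1 -1.5 0;0 -1 -1.5 0'; python3 -c "
from h import *
o=status.get_obs();p=o['ee_pos'];R=toolR();print(R.T@o['wrist_force'],p);v=p[:2]-[.588,-.150];print(np.hypot(*v),np.degrees(np.arctan2(v[1],v[0]))%360)"
```

```text
time: 16.6
ee_pos: [0.4746, -0.1806, 0.24]
tcp_rot: [109.1, 89.6, 124.3]
wrist_force: [-8.7, 15.2, -8.9]
opening: 0.0206
[ 9.0617065  16.87282199 -4.35680294] [ 0.47462177 -0.18061164  0.23996977]
0.11743804550329313 195.1093467845635
```

```bash
python3 - <<'E'
from h import *
import pickle
for f,n in(("v2.pkl","wrist"),("v0.pkl","top")):
    c=pickle.load(open(f,"rb"))[n]; im=c["bgr"].astype(int)
    q=proj(c,[.4768,-.1787,.131] if n=="wrist" else [.467,.138,.12]); u,v=q.astype(int)
    m=((im[...,1]-im[...,0])>35).astype(np.uint8); m[:v-18]=0;m[v+19:]=0;m[:,:u-18]=0;m[:,u+19:]=0
    m&=(im[...,2]-im[...,1]<90).astype(np.uint8)
    ys,xs=np.where(m); print(n,q,xs.min(),xs.max(),ys.min(),ys.max(),len(xs))
    for z in (0,-.014,-.02,-.027,-.034,-.04):
        p0=np.array([.4768,-.1787,.131] if n=="wrist" else [.467,.138,.12])
        P=np.array([proj(c,p0+[.012*np.cos(a),.012*np.sin(a),z]) for a in np.linspace(0,6.28,90)])
        print(z,P.min(0).round(1),P.max(0).round(1))
E
```

```text
wrist [277.25415072 197.83981064] 266 291 185 202 315
0 [262.1 183.1] [292.4 212.1]
-0.014 [262.9 178.9] [291.8 206.7]
-0.02 [263.2 177.2] [291.5 204.5]
-0.027 [263.6 175.3] [291.3 202. ]
-0.034 [263.9 173.4] [291.  199.6]
-0.04 [264.2 172. ] [290.8 197.7]
top [247.10228564 232.82198843] 229 265 215 250 871
0 [242.2 227.9] [252.  237.8]
-0.014 [242.7 228.3] [252.5 238.1]
-0.02 [243.  228.5] [252.7 238.2]
-0.027 [243.3 228.7] [252.9 238.3]
-0.034 [243.5 228.9] [253.1 238.5]
-0.04 [243.8 229. ] [253.3 238.6]
```

```bash
python3 -m jog '4 0.8 0 0;9 0.8 0 0;14 0.8 0 0;19 0.8 0 0;24 0.8 0 0;28 0.8 0 0;31 0.8 0 0;33 0.8 0 0'; python3 -c "
from h import *
o=status.get_obs();R=toolR();print(R.T@o['wrist_force'],o['ee_pos'])"
```

```text
time: 17.6
ee_pos: [0.4747, -0.1805, 0.2085]
tcp_rot: [95.6, 89.8, 110.8]
wrist_force: [-10.4, 12.0, 1.1]
opening: 0.0205
[-1.06347528 14.2967491  -6.87668241] [ 0.47471327 -0.18053241  0.20846741]
```

```bash
python3 -m jog '1 0 0 0;2 0 0 0;3 0 0 0;3.5 0 0 0;4 0 0 0;4.5 0 0 0;5 0 0 0;5 0 0 0'; python3 -c "
from h import *
o=status.get_obs();R=toolR();print(R.T@o['wrist_force'],o['ee_pos'])"
```

```text
time: 18.6
ee_pos: [0.4747, -0.1805, 0.2035]
tcp_rot: [96.8, 89.8, 112.0]
wrist_force: [-10.6, 12.3, 1.8]
opening: 0.0204
[-1.7410734  14.69338933 -6.98828738] [ 0.4747031  -0.18053373  0.20352778]
```

```bash
python3 -m jog '0.5 0 0 0;1 0 0 0;1.5 0 0 0;2 0 0 0;2.5 0 0 0;3 0 0 0;3.5 0 0 0;3.5 0 0 0'; python3 -c "
from h import *
o=status.get_obs();R=toolR();print(R.T@o['wrist_force'],o['ee_pos'])"
```

```text
time: 19.6
ee_pos: [0.4749, -0.1806, 0.2014]
tcp_rot: [67.3, 89.8, 82.6]
wrist_force: [-12.8, 13.4, 9.8]
opening: 0.0206
[-9.79198919 16.27617154 -8.78888442] [ 0.47486123 -0.18057374  0.20137674]
```

```bash
python3 -m jog '0.5 0 0 0;1 0 0 0;1 0 0 0;1 0 0 0;1 0 0 0;1 0 0 0;1 0 0 0;1 0 0 0'; python3 -c "
from h import *
o=status.get_obs();R=toolR();print(R.T@o['wrist_force'],o['ee_pos'])"
```

```text
time: 20.6
ee_pos: [0.4749, -0.1806, 0.2012]
tcp_rot: [46.0, 89.8, 61.2]
wrist_force: [-14.2, 14.2, 15.1]
opening: 0.0209
[-15.08198947  17.42957381  -9.9425361 ] [ 0.47490788 -0.18060161  0.20118211]
```

```bash
python3 -m jog '-0.5 0.5 -0.4 0;-0.5 1 -0.8 0;-0.5 1.2 -1 0;-0.5 1.2 -1 0;-0.5 1.2 -1 0;-0.5 1.2 -1 0;-0.5 1.2 -1 0;-0.5 1.2 -1 0' 0 25; python3 -c "
from h import *
o=status.get_obs();R=toolR();print(R.T@o['wrist_force'],o['ee_pos'])"
python3 -m jog '0 0 0 0;0 0 0 0;0 0 0 0;0 0 0 0;-8 0 0 0;-25 0 0 0;-60 0 0 0;-90 0 0 0' 1 40; python3 - <<'E'
from h import *
import pickle
print(status.get_obs()["ee_pos"])
d={n:cam(n) for n in("top","side","wrist")}; pickle.dump(d,open("v4.pkl","wb"))
a=d["side"]["bgr"][140:240,210:310]; b=d["wrist"]["bgr"]
cv2.imwrite("pics/s5.png",np.hstack([cv2.resize(a,(400,420),interpolation=cv2.INTER_CUBIC),cv2.resize(b[:,80:480],(400,420))]))
c=d["wrist"]; u=np.array([-.968,-.25]);s=np.array([.4768,-.1787])
for n,r,z in(("ball",.079,.238),("pivot",.023,.188),("knobtop",0,.237)): p=[*(s+u*r),z]; print(n,p,proj(c,p)-[80,0],(proj(d["side"],p)-[210,140])*[4,4.2])
p=[*(s+u*.079),.262]; print(plan(p,[-.25,.968]))
E
```

```text
time: 21.6
ee_pos: [0.4747, -0.1804, 0.2013]
tcp_rot: [4.8, 89.8, 20.0]
wrist_force: [-6.3, 7.9, 9.6]
opening: 0.0205
[-9.61512665  9.28019526 -4.02393147] [ 0.47467439 -0.18043951  0.20127045]
time: 22.6
ee_pos: [0.4748, -0.1815, 0.29]
tcp_rot: [-41.2, 90.0, -26.1]
wrist_force: [-0.7, 0.4, 0.7]
opening: 0.0854
[ 0.47479695 -0.18149606  0.2899861 ]
ball [np.float64(0.400328), np.float64(-0.19845), 0.238] [210.47459096  96.23309673] [454.67720312  14.41844144]
pivot [np.float64(0.454536), np.float64(-0.18445), 0.188] [207.7317321  175.66967873] [371.2657583   94.39123126]
knobtop [np.float64(0.4768), np.float64(-0.1787), 0.237] [207.93214731 230.1253162 ] [339.91677978  26.10139528]
(array([ 27.9,   3.6, -76.9]), np.float64(0.7047048360277159))
```

View pics/s5.png

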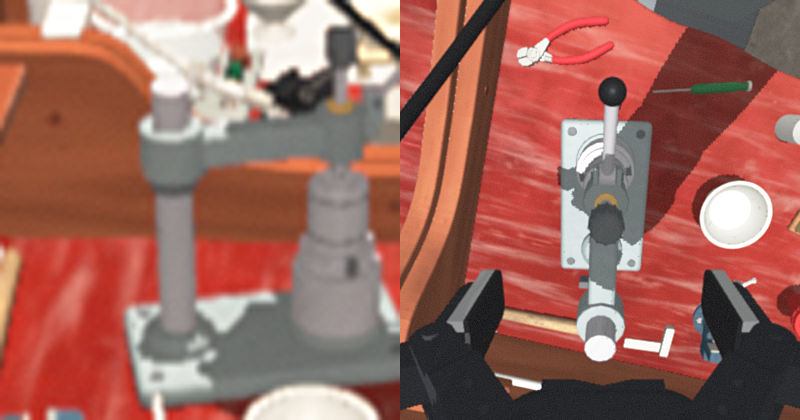

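```bash
python3 -m jog '0 1 -20 0;0 2 -45 0;5 4 -65 0;12 4.5 -79 0;20 4.5 -79 0;28 4.5 -79 0;28 4.5 -79 0;28 4.5 -79 0' 0 40; python3 - <<'E'
from h import *
c=cam("wrist","w6.png"); o=status.get_obs(); print(o["ee_pos"],o["opening"]); im=c["bgr"]
m=(im.max(2)<60).astype(np.uint8); m[300:]=0
n,l,s,ce=cv2.connectedComponentsWithStats(m)
for i in range(1,n):
    if s[i,4]>80: print(s[i],ce[i].round(1),onz(c,*ce[i],.238).round(4))
u=np.array([-.968,-.25]);b=np.array([.4768,-.1787])
print(proj(c,[*(b+u*.079),.238]))
E
```

```text
time: 23.75
ee_pos: [0.3977, -0.1977, 0.2602]
tcp_rot: [135.6, 90.0, 150.8]
wrist_force: [-0.2, -0.1, 0.1]
opening: -0.0001
[ 0.39774019 -0.19777845  0.26038672] -2.1897677145006815e-05
[  20    0  272  300 6092] [139.2 144.9] [ 0.3625 -0.2787  0.238 ]
[   0  151   37   67 1446] [ 12.7 182.3] [ 0.3973 -0.3365  0.238 ]
[269 234  28  66 790] [282.6 257.1] [ 0.4016 -0.1972  0.238 ]
[247 267  19  33 454] [257.  284.1] [ 0.4209 -0.2063  0.238 ]
[300 267  19  33 447] [307.9 284.4] [ 0.4139 -0.1795  0.238 ]
[280.85689795 254.39503051]
```

```bash
python3 -m jog '8 0 0 0;16 0 -1 0;22 0 -4 0;28 0 -7 0;34 0 -9 0;40 0 -11 0;46 0 -13 0;52 0 -15 0'; python3 -m jog '4 0 0 0;7 0 -1 0;10 0 -1 0;13 0 -1 0;16 0 -1 0;18 0 -1 0;19.5 0 -1 0;20 0 -1 0'; python3 -c "
from h import *
o=status.get_obs();R=toolR();print(R.T@o['wrist_force'],o['ee_pos'])"
```

```text
time: 24.8
ee_pos: [0.3829, -0.2017, 0.2078]
tcp_rot: [37.1, 90.0, 52.3]
wrist_force: [0.2, 1.1, 1.4]
opening: -0.0001
time: 25.8
ee_pos: [0.382, -0.2021, 0.1888]
tcp_rot: [-50.6, 90.0, -35.4]
wrist_force: [-2.9, -0.3, 7.1]
opening: -0.0001
[-7.08010109  0.42348495 -2.85814578] [ 0.3820144  -0.20209061  0.18880415]
```

Resistance is at the expected height; press a bit more to confirm the stop.

```bash
python3 -m jog '0.5 0 0 0;1 0 0 0;1.5 0 0 0;2 0 0 0;2.5 0 0 0;2.5 0 0 0;2.5 0 0 0;2.5 0 0 0'; python3 -c "
from h import *
o=status.get_obs();R=toolR();print(R.T@o['wrist_force'],o['ee_pos'])"
```

```text
time: 26.8
ee_pos: [0.3821, -0.2022, 0.188]
tcp_rot: [-49.1, 89.8, -33.9]
wrist_force: [-7.6, 2.5, 16.9]
opening: -0.0
[-16.90647865   4.40329307  -6.64495634] [ 0.3820607  -0.20219756  0.18798625]
```

```bash
python3 -m jog '-10 0 0 0;-30 0 0 0;-60 0 0 0;-90 0 -15 0;-115 0 -40 0;-125 0 -60 0;-125 0 -70 0;-125 0 -70 0'; python3 - <<'E'
from h import *
import pickle
d={n:cam(n) for n in("top","side","wrist")}; pickle.dump(d,open("v5.pkl","wb"))
o=status.get_obs(); print(o["ee_pos"],o["wrist_force"])
S=d["side"];W=d["wrist"];T=d["top"]
a=S["bgr"][140:240,220:320]; b=W["bgr"]
cv2.imwrite("pics/s7.png",np.hstack([cv2.resize(a,(400,420),interpolation=cv2.INTER_CUBIC),cv2.resize(T["bgr"][160:290,190:400],(400,420),interpolation=cv2.INTER_CUBIC)]))
s=np.array([.4768,-.1787]);u=np.array([-.968,-.25])
for n,r,z in(("knob mid",0,.2235),("ball down",.0977,.181),("rim",0,.131)):
    p=[*(s+u*r),z]; print(n,((proj(S,p)-[220,140])*[4,4.2]).round(),((proj(T,p)-[190,160])*[400/210,420/130]).round()+[400,0])
E
```

```text
time: 27.8
ee_pos: [0.314, -0.2205, 0.31]
tcp_rot: [115.4, 90.0, 130.5]
wrist_force: [1.3, 0.9, 0.2]
opening: -0.0001
[ 0.31462986 -0.22023117  0.30991351] [ 1.0152925  -0.57533785  0.07842862]
knob mid [299.  46.] [775. 224.]
ball down [436.  94.] [788. 363.]
rim [297. 177.] [760. 232.]
```

View pics/s7.png

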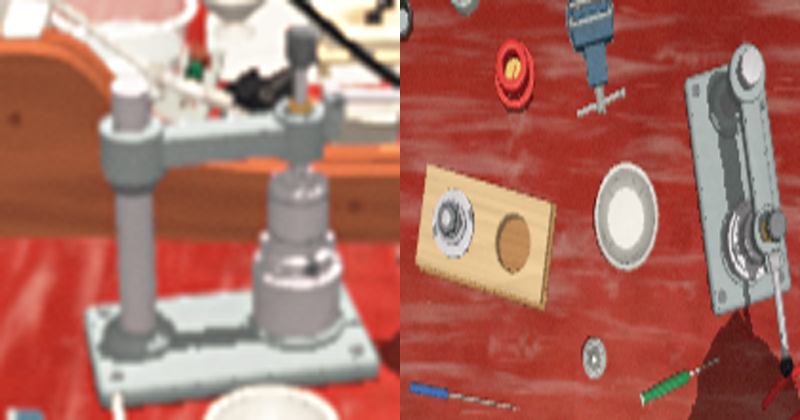

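```bash
python3 -c "
from workcell import bot
print(bot.job_done())"
```

```text
the job is handed in; nothing more can be done
None
```

The open-bore holder is out of the rack and seated in the gauge socket. The arm is against its stop, the probe touches the brass stop in the bore, and the lock lever is fully down. I handed the job in at about 28 s of robot time.

- **Holder seated:** the tool ended within 0.5 mm of the height expected for a holder fully home. The rim's height in the side view agreed with the 131 mm expected.
- **Probe raised and swung:** I raised the probe to its top stop. I then swung the arm until it moved only 0.05° more under about 17 N.
- **Probe touching the stop:** I lowered it about 39 mm, and 1 mm more command gave only 0.2 mm of travel at about 15 N. That puts the stop about 26 mm below the rim. My rougher estimate from the wrist picture had been about 31 mm, so I trust the contact reading.
- **Lever locked:** I pressed it until it stopped at about 17 N, with the fingertips at the height expected for the fully-down position.
- **Final pictures:** the knob is within about 2 crop pixels of where it should be, and the ball is at its locked position. The arbor is still in the rack, and the bottle and cup look undisturbed. The robot is clear of everything.

I did not test the clamp by pulling on the locked probe.

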